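Clamp the glued printing block in the screw press

ROBOT

A 6-joint arm with a two-finger parallel gripper is mounted at the origin on the work surface. World frame = base frame: x ahead of the robot, y to its left, z up, the work surface at z = 0. Lengths are in m, angles in rad, forces in N, time in s.
With the tool pointing down it reaches from about 0.35 to 0.975 m from the base axis. Payload 4.9 kg.
Tool frame: the origin (TCP) lies between the finger pads; the fingertips stand 14 mm ahead of it and the grasp point (between the pads) lies 5 mm behind it (manip.finger_overhang is the distance from the TCP to the fingertips, in m); z points along the fingers, y is the line along which they close (so a half turn about z gives the same grasp; the last joint's range is limited). The gripper opens to 85 mm and grips with 20 to 120 N. Pads are 22 mm wide; open, the fingers measure 114 mm over their backs; the gripper's body (76 mm by 85 mm) begins 54 mm behind the grasp point. The pads swing forward as they close: fully open they stand 13 mm farther back than shut.
Start: joints at [-1.448, 0.053, 1.613, -0, 1.476, -0.119], TCP at [0.15, -0.607, 0.245] pointing down, gripper open.
Joint ranges: [-3.01, 3.01], [-1.01, 2.22], [0.06, 2.58], [-1.02, 4.17], [0.09, 2.62], [-3.14, 3.14]. Speed limits (rad/s): [2.57, 2.57, 3.14, 3.14, 3.14, 3.14].

INTERFACE

Orientations are given as a unit quaternion [w, x, y, z].
In Python, from plant import manip, grab_frame gives the robot as it stands.
- The arm moves only by the tool servo_tool, never from a script. Its argument "deltas" is a list that holds one entry, the list of rows, each a list of 5 numbers: the opening in per cent of the stroke, from 0 (shut) to 100 (fully open), then the shift along the world's x, y, z in m, then the turn about the world's z in degrees. A call has exactly 8 rows; each row shifts and turns the commanded pose from where the row before left it; what a row does not reach is not made up. A row lasts 1/10 s, in which the tool goes at most 50 mm and 8.59 degrees, less where a joint would pass 70% of its speed; a pose out of reach is approached as far as the arm can. A call is refused whole if a number of a shift passes 0.05 or a number of a turn 8.59, either way. A call with a gripper value outside its range is refused whole. The fingers move at their own pace and stop on an object; the grip force is fixed at half the most. Time passes only in rows, so rows that do not move let the fingers close, or fill a call up. It gives the time, the measured TCP pose, the force, the opening and the grip force at its end, in the units of the state.
- manip.state(): the state, without advancing time (a new reading comes with each control period).
- grab_frame(name): name is "scene" or "top" or "wrist"; returns a dict with "pixels" (384x512x3 uint8, red, green, blue), "z_map" (384x512 float32, m along the optical axis (not along the pixel's ray), 0 where there is no reading), "fx", "fy", "cx", "cy" (pixels), "dist" ([k1, k2, p1, p2, k3] as OpenCV has them; the pictures are not rectified), "rvec" (rotation vector, rad) and "tvec" (3), from world to camera coordinates, as OpenCV has them; the wrist camera has in their place "T_tool_cam" (4x4, takes a point from camera to tool coordinates, whose origin is the TCP and whose axes are the flange's). Camera axes: x right, y down, z forward; pixel columns grow to the right and rows downward; lengths in m; the calibration is good to about 2 mm. A picture is of the moment at which its call begins: read the wrist's pose just before it.
- manip.job_done(): hands the job in; it is judged then, once.
The state is a dict: "time": time; "joint_pos": joint angles; "joint_vel": joint speeds; "joint_efforts": joint torques, N m; "tool_pos": TCP position; "tool_rot": TCP orientation; "contact_force": force on the tool from outside, world axes, zero at the start; "ft_torque": the same for the moment, N m; "gripper_width": opening from 0.0 (shut) to 1.0 (fully open); "grasp_force": force on a finger pad.
Only numpy, scipy, OpenCV 4.12 (cv2) and the standard library are available. Lean on these libraries where they do the work, as an engineer would, in place of code of your own. Each camera call takes 0.05 s, during which the arm holds its last target. There are 200 camera calls.

TASK

The long printing block has just been glued: take it to the screw press and slide it end-first along the bed, gently, fully home against the stop under the screw. Then wind the wing knob clockwise until the foot just touches the block, add one quarter of a turn and no more, and let go, leaving everything else on the table where it is.

Things in the scene. Friction and masses are not known exactly. Their poses are not given: they have to be found in the camera images.
- long_block_center (a point): centre (half-way up) of the long printing block: plain wood on a darker carved plate, 160 x 50 x 30 mm, the longest of three blocks lying side by side on the table; x along its length, z up; both ends alike; about 0.16 kg
- long_block: the same long block, origin at the centre of its underside
- press: grey cast screw press bolted to the table. Origin on the table directly under the vertical screw axis; z up; the block goes in along the press's +x, 125 mm of it staying in front of the screw axis. Column at the back, x 58 to 92 mm
- home (a point): fixed point of the press where the block's centre lies when fully home: 45 mm in front of the screw axis, 27 mm above the table (bed top 12 mm); axes as the press
- mouth (a point): middle of the channel's mouth at bed height, 35 mm in front of the screw axis. Two fences 53 mm apart (block 50 mm), 16 mm high above the bed, run from 20 mm in front of the axis to the stop; from them lips flare outwards to this mouth, 62 mm apart there. Bed 66 mm wide from 23 mm in front of the axis backwards
- bed_end (a point): front end of the bed's tongue, at bed height, 86 mm in front of the screw axis; the tongue is 36 mm wide, narrower than the block, so fingers can straddle it
- top_front (a point): front end of the press's overhead arm, 22 mm in front of the screw axis, at the arm's top (89 mm above the table); the arm is 30 mm wide, the nut boss on the axis 36 mm across with its underside 64 mm above the table
- stop: low steel stop plate at the end of the channel, 6 mm thick, 53 mm wide, 18 mm high above the bed; origin in the middle of the foot of its front face, which looks to -x
- spindle: screw spindle carrying the wing knob and the foot; slides straight down 20 mm per full clockwise turn (3.18 mm per rad), never turns itself; origin at the wing's centre on the screw axis, 128 mm above the table when the knob reads 0. The brass foot, 20 mm across, hangs under the arm 1.7 to 8.2 mm above the block's top at the start: set anew each time, not known beforehand
- knob_grip (a point): centre of the wing knob: a flat bar 64 mm long (its x), 12 mm thick (its y), 24 mm high, on the screw axis; pinch it across its 12 mm and twist; it sinks as it turns. The foot is sprung and turns with it, rubbing on the block: turning takes about 0.2 N m free and, from the touch on, 0.15 to 0.4 N m more per quarter turn (held still, less is felt, but it still climbs from the touch on). It stays where it is left
- knob (a joint): angle of the wing knob, rad, grows clockwise seen from above; at 0 the bar lies along the press's x, at value q it has turned by q clockwise from there; turns up to 8
- short_block: another printing block, same make, 100 x 50 x 30 mm; leave alone
- wide_block: another printing block, same make, 110 x 66 x 30 mm; leave alone
- weight: turned steel pattern weight, 60 mm across, 52 mm high; leave alone
- spool: wooden thread spool, 38 mm across, 52 mm high; leave alone
- tape: cardboard tape ring, 84 mm across, 24 mm high, lying flat; leave alone
- mug: white mug, 80 mm across, 90 mm high, its handle to its own +y; leave alone
- shears: tailor's shears lying flat, about 210 mm long along x (blades to +x), 11 mm high; origin near the pivot; leave alone
Things that resemble listed ones, but are neither listed nor needed, are in the scene too. What is shaped like the long_block but purple is not meant. There is more than one size of the press; the job needs the larger.

How it is judged:
By the outcome, as a careful person would: the job done as asked, in the order asked, and still so for the second after the job is handed in, with the robot touching nothing.
It also fails if it takes over 72 s, if anything falls off the work surface, if the arm or the gripper's body presses on something with over 40 N, if the wrist force passes 120 N, or if a joint passes its speed limit or range.

## Working session

There is one attempt and no reset: what is moved stays moved. The work goes in short steps, Python scripts to look and compute and a tool call to move; the robot and the scene stay as the last step left them, time stands still between calls to the robot, and variables do not carry over. Pictures are saved under pics/ and viewed, at most 10 in all, crops included, and the job is handed in when it is done.

Besides the shell and the picture viewer there is one more tool, called after "Request:" as name([rows], argument=value, ...), one row to a line, values as JSON. servo_tool: Moves the arm, as the interface text tells. Its arguments: {"type":"object","properties":{"deltas":{"type":"array"}},"required":["deltas"]}

```bash
mkdir -p pics; ls
cat > h.py <<'E'
import numpy as np, cv2, pickle
from plant import manip, grab_frame
from scipy.spatial.transform import Rotation as R
def cam(name):
    s=manip.state(); f=grab_frame(name)
    f=dict(f)
    K=np.array([[f['fx'],0,f['cx']],[0,f['fy'],f['cy']],[0,0,1.]]); f['K']=K
    if name=='wrist':
        q=s['tool_rot']; T=np.eye(4); T[:3,:3]=R.from_quat([q[1],q[2],q[3],q[0]]).as_matrix(); T[:3,3]=s['tool_pos']
        f['Twc']=T@np.array(f['T_tool_cam'])
    else:
        Rm=cv2.Rodrigues(np.array(f['rvec'],float))[0]; T=np.eye(4); T[:3,:3]=Rm.T; T[:3,3]=-Rm.T@np.array(f['tvec'],float).ravel(); f['Twc']=T
    return f
def rays(f,uv):
    uv=np.asarray(uv,float).reshape(-1,1,2)
    n=cv2.undistortPoints(uv,f['K'],np.array(f['dist'],float)).reshape(-1,2)
    return np.c_[n,np.ones(len(n))]@f['Twc'][:3,:3].T
def onplane(f,uv,z):
    d=rays(f,uv); o=f['Twc'][:3,3]
    return o+d*((z-o[2])/d[:,2])[:,None]
def cloud(f):
    h,w=f['z_map'].shape; u,v=np.meshgrid(np.arange(w),np.arange(h))
    d=rays(f,np.c_[u.ravel(),v.ravel()])
    P=f['Twc'][:3,3]+d*f['z_map'].reshape(-1,1)
    P[f['z_map'].ravel()<=0]=np.nan
    return P.reshape(h,w,3)
def save(f,n,box=None,sc=1):
    im=f['pixels'][:,:,::-1]
    if box: x0,y0,x1,y1=box; im=im[y0:y1,x0:x1]
    cv2.imwrite('pics/'+n,cv2.resize(im,None,fx=sc,fy=sc,interpolation=cv2.INTER_CUBIC))
E
python3 - <<'E'
from h import *
a=cam('top');b=cam('scene')
pickle.dump((a,b),open('f0.pkl','wb'))
im=np.vstack([a['pixels'],b['pixels']])[:,:,::-1]
save(a,'top0.png',sc=1.5);save(b,'scene0.png',sc=1.5)
print(a['Twc'][:3,3],b['Twc'][:3,3],a['fx'],manip.state())
E
```

```text
pics
[ 0.39935765 -0.06296164  1.52020304] [1.45750256 0.28627682 0.71844303] 399.8030157390254 {'time': 0.1, 'joint_pos': array([-1.44801791e+00,  5.32740165e-02,  1.61414406e+00, -2.47379696e-05,
        1.47602564e+00, -1.18984306e-01]), 'joint_vel': array([-0.00162468, -0.00167492, -0.00272275, -0.0015227 , -0.00066097,
        0.00215584]), 'joint_efforts': array([ 3.18664543e-04, -3.94899917e+01, -3.71362674e+01, -9.54471216e-05,
        3.92136863e-03, -1.28943459e-06]), 'tool_pos': array([ 0.14957096, -0.60628279,  0.24420392]), 'tool_rot': array([-9.25506934e-04,  9.92702173e-01,  1.20588306e-01, -1.40681548e-05]), 'contact_force': array([-0.53620155,  0.45836782, -0.07677021]), 'ft_torque': array([ 0.04912671, -0.04295131, -0.02591537]), 'grasp_force': 0.0, 'gripper_width': 1.0014774441762142}
```

View pics/top0.png

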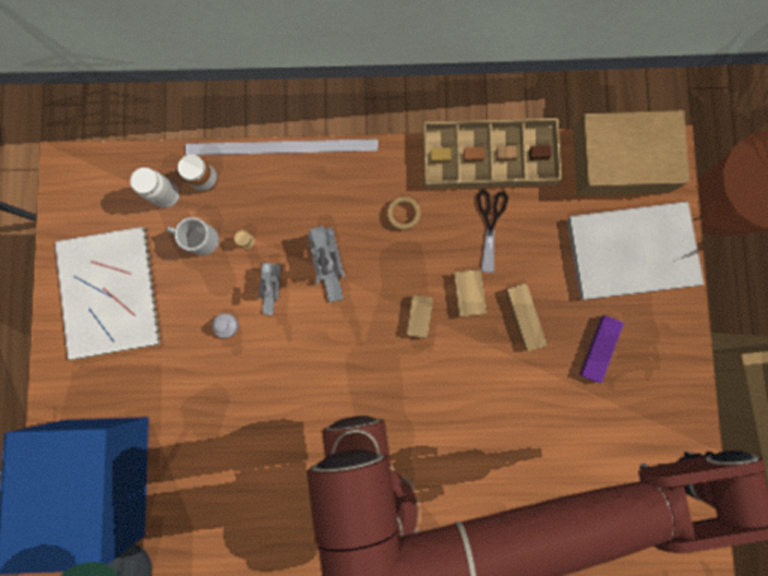

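View pics/scene0.png

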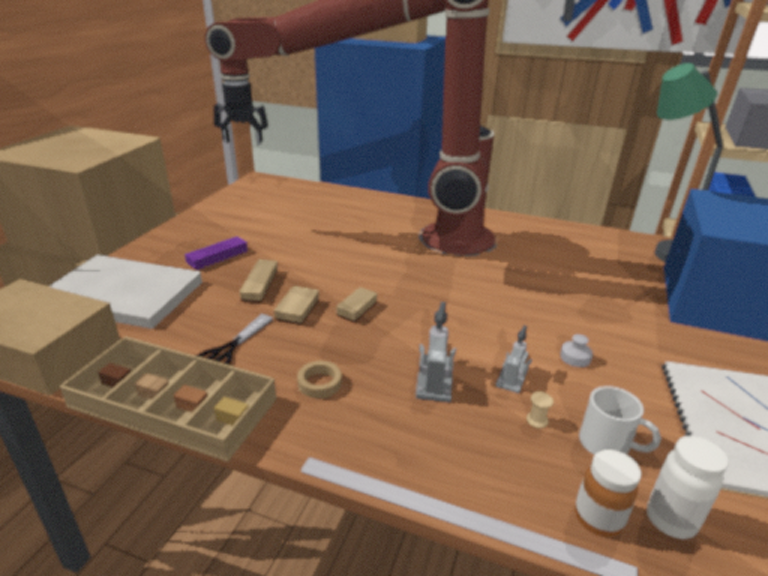

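The top view shows the long-block candidates: plain wood at (526,317) and purple at (602,348), in 1.5x pixels. The shorter wooden blocks are at (470,293) and (419,317). The longest plain-wood block, (526,317), fits the description. The presses are at (325,263), large, and (270,287), small, and the job needs the larger. I'll measure both and confirm in one crop.

Run:
```python
from h import *
a,b=pickle.load(open('f0.pkl','rb'))
save(a,'crop0.png',(160,140,430,265),2.9)
P=cloud(a)
hsv=cv2.cvtColor(a['pixels'],cv2.COLOR_RGB2HSV)
h=P[:,:,2]
m=((h>0.012)&(h<0.16)).astype(np.uint8)
m[260:]=0; m[:, :60]=0
n,l,st,c=cv2.connectedComponentsWithStats(m)
for i in range(1,n):
    if st[i,4]<60: continue
    p=P[l==i]; z=np.percentile(p[:,2],[50,98])
    rgb=a['pixels'][l==i].mean(0).astype(int)
    r=cv2.minAreaRect((p[:,:2]*1000).astype(np.float32))
    print(np.round(c[i]),st[i,4],rgb,np.round(z,3),np.round(r[0]),np.round(r[1]),round(r[2],1))
```

```text
[420. 101.] 3886 [141 114  78] [0.099 0.106] [ 861. -658.] [247. 182.] 89.8
[330. 100.] 1250 [112  93  66] [0.04  0.055] [ 881. -319.] [165. 339.] 0.4
[294. 103.] 142 [144 117  64] [0.036 0.043] [ 885. -191.] [45. 52.] 6.1
[337. 101.] 136 [137 105  73] [0.036 0.043] [ 885. -361.] [50. 39.] 86.4
[360. 101.] 136 [77 49 33] [0.037 0.044] [ 882. -444.] [33. 51.] 3.7
[315. 102.] 130 [127  83  53] [0.037 0.043] [ 882. -276.] [32. 50.] 5.2
[131. 114.] 434 [172 162 150] [0.105 0.116] [839. 417.] [64. 63.] 3.7
[103. 124.] 539 [181 178 170] [0.117 0.145] [799. 517.] [64. 67.] 15.3
[269. 142.] 196 [147 117  79] [0.024 0.03 ] [732. -95.] [80. 81.] 88.6
[423. 167.] 4573 [186 184 176] [0.03  0.036] [ 622. -668.] [213. 301.] 5.6
[129. 157.] 411 [140 137 132] [0.061 0.094] [687. 429.] [101.  81.] 42.1
[ 80. 194.] 2451 [205 201 193] [0.016 0.022] [557. 628.] [303. 170.] 7.6
[217. 172.] 556 [111 111 110] [0.078 0.141] [604. 104.] [183.  74.] 14.2
[161. 159.] 96 [176 145 103] [0.052 0.058] [673. 312.] [39. 34.] 86.0
[179. 187.] 204 [115 114 113] [0.06 0.1 ] [566. 248.] [49. 91.] 84.0
[313. 195.] 528 [170 141 100] [0.03  0.036] [ 523. -253.] [110.  67.] 5.3
[351. 212.] 618 [159 132  93] [0.029 0.036] [ 460. -390.] [160.  51.] 15.2
[280. 211.] 364 [157 130  91] [0.03  0.037] [ 469. -126.] [ 50. 100.] 79.7
[149. 217.] 204 [152 148 151] [0.027 0.055] [458. 362.] [57. 57.] 23.5
[401. 233.] 650 [ 95  50 120] [0.029 0.036] [ 379. -569.] [ 54. 160.] 65.3
```

View pics/crop0.png

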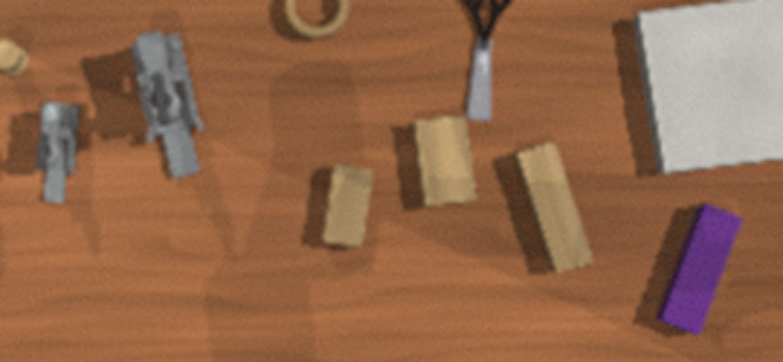

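The crop confirms both: the longest plain-wood block is at crop (555,207), beside two shorter ones and well away from the purple one. The larger press is at crop (167,100), with its tongue facing the robot. The measured block is 160x51 mm with its top at 30 mm, centre (0.460,-0.390), yaw about 15°. Moving above its rear half.

Request:
servo_tool([
  [[100,0.033,0.025,0,0.2],[100,0.033,0.025,0,0.2],[100,0.033,0.025,0,0.2],[100,0.033,0.025,0,0.2],[100,0.033,0.025,0,0.2],[100,0.033,0.025,0,0.2],[100,0.033,0.025,0,0],[100,0.033,0.025,0,0]],
])

```text
time: 0.9
tool_pos: [0.4146, -0.4053, 0.2448]
tool_rot: [-0.0, 0.991, 0.131, -0.0]
contact_force: [0.4, -0.7, 0.6]
gripper_width: 0.999
grasp_force: 0.0
```

```bash
cat > blk.py <<'E'
from h import *
import sys
f=cam('wrist'); P=cloud(f)
pickle.dump(f,open('w.pkl','wb'))
print(np.round(f['T_tool_cam'],3).tolist(), manip.finger_overhang)
m=((P[:,:,2]>0.022)&(P[:,:,2]<0.04)).astype(np.uint8)
n,l,st,c=cv2.connectedComponentsWithStats(m)
for i in range(1,n):
    if st[i,4]<500: continue
    p=P[l==i]; r=cv2.minAreaRect((p[:,:2]*1000).astype(np.float32))
    print(np.round(c[i]),st[i],np.round(np.median(p[:,2]),4),np.round(r[0],1),np.round(r[1],1),round(r[2],1))
s=manip.state(); print(s['tool_pos'],s['tool_rot'],s['contact_force'],s['gripper_width'])
E
python3 blk.py; python3 -c "
from h import *
save(pickle.load(open('w.pkl','rb')),'w1.png')"
```

```text
[[0.0, -0.948, -0.317, 0.082], [1.0, -0.0, 0.001, 0.002], [-0.001, -0.317, 0.948, -0.129], [0.0, 0.0, 0.0, 1.0]] 0.014
[24. 52.] [   0    0   58  109 4693] 0.03 [ 468.8 -129.2] [ 52.  100.8] 79.8
[144.  44.] [ 111    0   69   95 5744] 0.0302 [ 516.7 -256.1] [95.5 67.5] 5.1
[453.  72.] [  375     0   137   149 16395] 0.0305 [ 580.6 -610. ] [143.1 167.7] 5.8
[252. 120.] [ 229   53   46  139 5860] 0.0304 [ 461.2 -393.2] [159.2  50.2] 15.2
[373. 217.] [ 313  167  115  105 4125] 0.0304 [ 378.8 -574.1] [ 51.8 160.3] 66.1
[ 0.41870097 -0.40167687  0.24478551] [-0.00158724  0.99106425  0.13336344  0.00182334] [ 1.06025967  3.51632865 -0.44430974] 1.0009990770542687
```

View pics/w1.png

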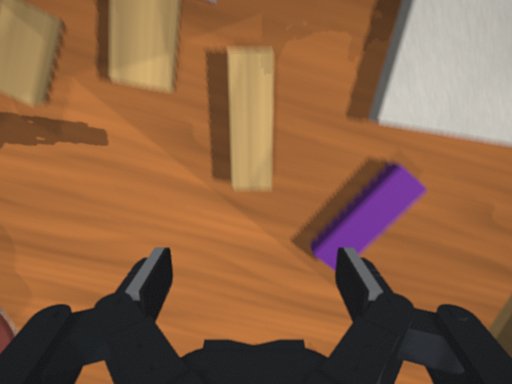

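The wrist view shows the long block upright at (252,118), the purple block at (370,215) and the fingers open below. Descending partway for a settled look.

Request:
servo_tool([
  [[100,0,0,-0.03,0],[100,0,0,-0.03,0],[100,0,0,-0.03,0],[100,0,0,-0.02,0],[100,0,0,-0.01,0],[100,0,0,0,0],[100,0,0,0,0],[100,0,0,0,0]],
])

```text
time: 1.75
tool_pos: [0.4143, -0.4077, 0.1271]
tool_rot: [0.001, 0.991, 0.131, 0.001]
contact_force: [0.1, 0.1, -0.4]
gripper_width: 1.0
grasp_force: 0.0
```

```bash
python3 blk.py
```

```text
[[0.0, -0.948, -0.317, 0.082], [1.0, -0.0, 0.001, 0.002], [-0.001, -0.317, 0.948, -0.129], [0.0, 0.0, 0.0, 1.0]] 0.014
[80. 41.] [  26    0  104   92 8372] 0.0302 [ 499.4 -257.9] [61.  67.7] 5.7
[481.  82.] [ 430    0   82  151 8411] 0.0303 [ 552.3 -559.9] [96.9 63.2] 6.2
[248. 126.] [  212    27    71   206 13053] 0.0304 [ 461.1 -393.1] [159.5  50.1] 15.3
[440. 251.] [ 378  197  125  111 6165] 0.0304 [ 405.5 -585.9] [ 52.5 101.8] 65.8
[ 0.41429125 -0.40770117  0.12711577] [1.28376174e-03 9.91385701e-01 1.30966303e-01 7.55657461e-04] [-0.05035046  0.13137783  1.04501173] 0.9985093100386838
```

Request:
servo_tool([
  [[100,0.003,0.003,-0.03,0],[100,0,0,-0.03,0],[100,0,0,-0.025,0],[100,0,0,-0.015,0],[100,0,0,-0.007,0],[100,0,0,0,0],[45,0,0,0,0],[45,0,0,0,0]],
])

```text
time: 2.6
tool_pos: [0.4175, -0.4049, 0.02]
tool_rot: [0.001, 0.991, 0.131, 0.001]
contact_force: [0.9, -0.2, 0.7]
gripper_width: 0.692
grasp_force: 0.0
```

Request:
servo_tool([
  [[45,0,0,0,0],[45,0,0,0,0],[45,0,0,0,0],[45,0,0,0,0],[45,0,0,0,0],[45,0,0,0.003,0],[45,0,0,0.003,0],[45,0,0,0.004,0]],
])

```text
time: 3.4
tool_pos: [0.4161, -0.4031, 0.0277]
tool_rot: [-0.001, 0.991, 0.131, -0.0]
contact_force: [0.2, 0.3, -0.9]
gripper_width: 0.572
grasp_force: 63.8
```

Gripped with 64 N and an opening matching 50 mm. I'll lift and carry the block to beside the press, high enough to look.

Request:
servo_tool([
  [[45,0,0,0.02,0],[45,0,0,0.03,0],[45,0,0.01,0.03,0],[45,0.01,0.02,0.03,0],[45,0.01,0.03,0.03,0],[45,0.01,0.035,0.03,0],[45,0.01,0.04,0.025,0],[45,0.01,0.04,0.02,0]],
])

```text
time: 4.2
tool_pos: [0.4669, -0.2275, 0.2451]
tool_rot: [0.001, 0.991, 0.131, 0.001]
contact_force: [1.1, 0.3, -1.2]
gripper_width: 0.574
grasp_force: 63.8
```

Request:
servo_tool([
  [[45,0.01,0.04,0.01,0],[45,0.01,0.04,0,0],[45,0.01,0.04,0,0],[45,0.005,0.04,0,0],[45,0,0.03,0,0],[45,0,0.015,0,0],[45,0,0,0,0],[45,0,0,0,0]],
])

```text
time: 5.0
tool_pos: [0.5015, -0.0244, 0.2532]
tool_rot: [0.0, 0.991, 0.131, -0.0]
contact_force: [-0.0, -0.3, -2.1]
gripper_width: 0.573
grasp_force: 63.8
```

Run:
```python
from h import *
f=cam('wrist'); pickle.dump(f,open('w2.pkl','wb')); save(f,'w2.png',sc=1.5)
s=manip.state(); print(s['tool_pos'],s['tool_rot'],s['gripper_width'],s['grasp_force'])
P=cloud(f)
for lo,hi in [(.008,.016),(.018,.033),(.083,.095),(.10,.15)]:
    m=((P[:,:,2]>lo)&(P[:,:,2]<hi)&(P[:,:,1]>0)&(P[:,:,1]<0.2)&(P[:,:,0]>.45))
    p=P[m]; r=cv2.minAreaRect((p[:,:2]*1000).astype(np.float32))
    print(lo,m.sum(),np.median(p[:,2]),r)
```

```text
[ 0.5015774  -0.024787    0.25320561] [ 3.13646876e-04  9.91447665e-01  1.30504408e-01 -1.69434769e-04] 0.5696559687835269 63.8087260723114
0.008 2511 0.012317580533893147 ((583.3499145507812, 103.92261505126953), (143.82049560546875, 49.62785720825195), 15.212106704711914)
0.018 184 0.028457461243360765 ((601.561767578125, 111.97012329101562), (13.238008499145508, 90.68727111816406), 67.52983093261719)
0.083 1484 0.08952583245771775 ((608.2996215820312, 93.88631439208984), (62.04940414428711, 23.538497924804688), 8.001701354980469)
0.1 2311 0.1382084626777634 ((596.6734619140625, 97.54745483398438), (57.88964080810547, 25.772045135498047), 23.072147369384766)
```

View pics/w2.png

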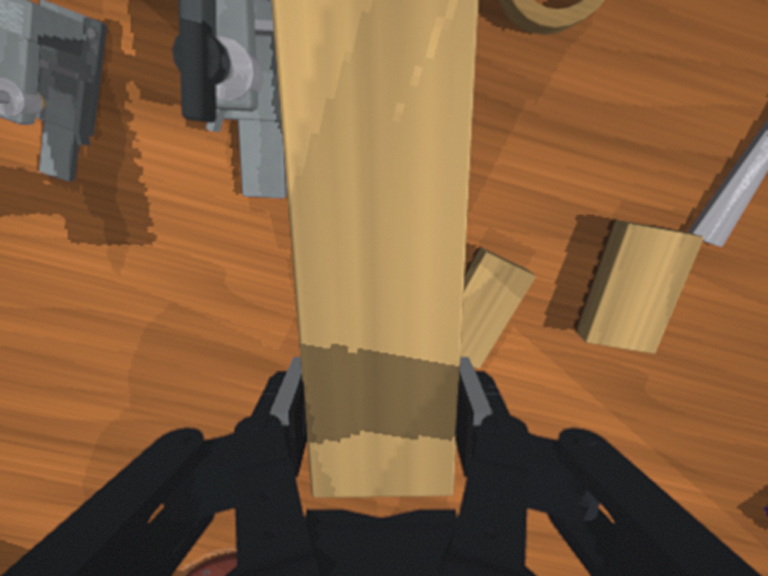

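The block, held straight, hides part of the press: the tongue end is at (265,195) and the dark knob at (197,60). I'll shift right for a clear view.

Request:
servo_tool([
  [[45,0.01,-0.02,0.005,0],[45,0.01,-0.03,0.01,0],[45,0.01,-0.02,0.01,0],[45,0.01,-0.01,0.005,0],[45,0,0,0,0],[45,0,0,0,0],[45,0,0,0,0],[45,0,0,0,0]],
])

```text
time: 5.85
tool_pos: [0.5411, -0.1034, 0.2827]
tool_rot: [-0.0, 0.991, 0.131, -0.0]
contact_force: [-0.3, -0.4, -1.1]
gripper_width: 0.577
grasp_force: 63.9
```

Run:
```python
from h import *
f=cam('wrist'); pickle.dump(f,open('w3.pkl','wb')); save(f,'w3.png',(0,0,256,192),3)
s=manip.state(); print(s['tool_pos'],s['tool_rot'],s['gripper_width'],s['grasp_force'])
P=cloud(f)
for lo,hi in [(.008,.016),(.018,.033),(.083,.095),(.10,.15)]:
    m=((P[:,:,2]>lo)&(P[:,:,2]<hi)&(P[:,:,1]>0)&(P[:,:,1]<0.17)&(P[:,:,0]>.48))
    p=P[m]; r=cv2.minAreaRect((p[:,:2]*1000).astype(np.float32))
    print(lo,m.sum(),np.median(p[:,2]),np.round(r[0],1),np.round(r[1],1),round(r[2],1))
# held block in tool frame
T=np.eye(4);q=s['tool_rot'];T[:3,:3]=R.from_quat([q[1],q[2],q[3],q[0]]).as_matrix();T[:3,3]=s['tool_pos']
Q=(P.reshape(-1,3)-T[:3,3])@T[:3,:3]
k=(abs(Q[:,1])<.02)&(abs(Q[:,2]-.0)<.03)&(Q[:,0]>-.02)&(Q[:,0]<.14)
B=Q[k]; A=np.c_[B[:,:2],np.ones(len(B))]; c=np.linalg.lstsq(A,B[:,2],rcond=None)[0]
print(k.sum(),'plane z=ax+by+c',c)
k2=(abs(Q[:,2]-(Q[:,:2]@c[:2]+c[2]))<.003)&(abs(Q[:,1])<.04)&(Q[:,0]>-.05)&(Q[:,0]<.14)
r=cv2.minAreaRect((Q[k2][:,:2]*1000).astype(np.float32));print(r, Q[k2][:,0].min())
```

```text
[ 0.54121247 -0.1033516   0.28288626] [-1.40743613e-04  9.91348663e-01  1.31254421e-01 -2.93114433e-04] 0.5716611245920845 63.868889808654785
0.008 3726 0.012180244358875686 [598.7  98.2] [170.   70.6] 14.2
0.018 961 0.027757239467800232 [622.1 103.4] [117.2  75.7] 12.0
0.083 2540 0.0892000600314376 [619.5 101.8] [85.6 32.7] 13.1
0.1 2344 0.1365226855223609 [599.1  98.7] [63.3 25.9] 14.3
29297 plane z=ax+by+c [ 0.00297386  0.000913   -0.01010456]
((40.07810592651367, 2.1326217651367188), (149.6872100830078, 75.55974578857422), 0.11535093188285828) -0.03474185243732386
```

View pics/w3.png

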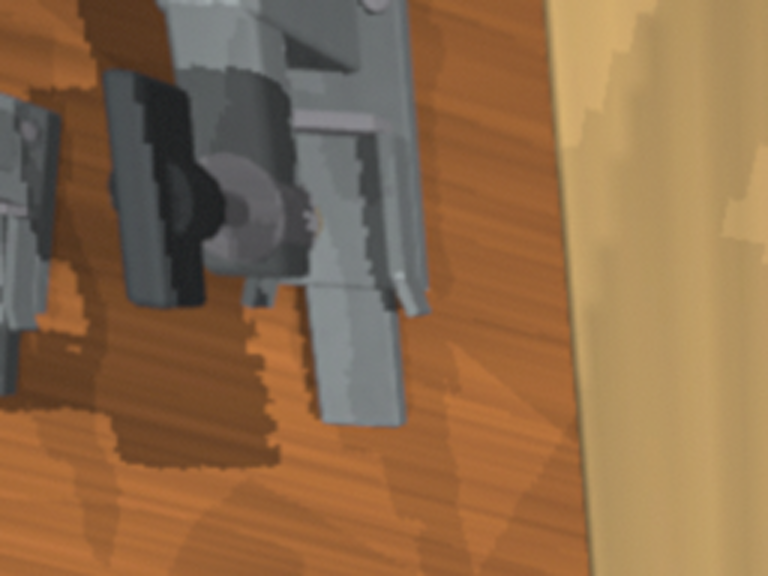

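The crop shows the press from the right: tongue end corners at (322,425) and (405,425), right fence lip at (415,305), arm front at (265,270), and the dark knob bar at (155,190), roughly along the press's x. Next I'll fit the axis from these features.

Run:
```python
from h import *
f=pickle.load(open('w3.pkl','rb')); P=cloud(f).reshape(-1,3)
uv=np.array([[322,425],[405,425],[310,290],[393,300]])/3.
print('tongue corners z12',np.round(onplane(f,uv,.012)*1000,1).tolist())
W=P[(P[:,2]>.004)&(P[:,2]<.15)&(P[:,1]>.02)&(P[:,1]<.16)&(P[:,0]>.48)&(P[:,0]<.75)]
def edges(lo,hi,x0,x1,yaw,o):
    c,s=np.cos(yaw),np.sin(yaw); d=W-np.r_[o,0]
    X=d[:,0]*c+d[:,1]*s; Y=-d[:,0]*s+d[:,1]*c
    k=(W[:,2]>lo)&(W[:,2]<hi)&(X>x0)&(X<x1)&(abs(Y)<.06)
    return X[k],Y[k]
o=np.array([.600,.103])
for yd in [13.2,14.2,15.2]:
    X,Y=edges(.009,.015,-.1,-.04,np.radians(yd),o)
    e=[]
    for a in np.arange(-.08,-.04,.008):
        k=(X>a)&(X<a+.008); e.append((round(Y[k].min()*1e3,1),round(Y[k].max()*1e3,1)))
    print(yd,'tongue front',round(X.min()*1e3,1),e)
    X,Y=edges(.086,.0925,-.04,.06,np.radians(yd),o)
    e=[]
    for a in np.arange(-.02,.05,.01):
        k=(X>a)&(X<a+.01); e.append((round(Y[k].min()*1e3,1),round(Y[k].max()*1e3,1)))
    print('   arm front',round(X.min()*1e3,1),e)
K=W[(W[:,2]>.10)]; top=np.percentile(K[:,2],95); print('knob top',top)
K=K[K[:,2]>top-.004]; r=cv2.minAreaRect((K[:,:2]*1000).astype(np.float32)); print(len(K),r)
```

```text
tongue corners z12 [[510.6, 96.9, 12.0], [520.7, 59.8, 12.0], [569.0, 107.9, 12.0], [574.4, 72.2, 12.0]]
13.2 tongue front -87.6 [(np.float64(-21.3), np.float64(14.1)), (np.float64(-21.2), np.float64(14.4)), (np.float64(-21.6), np.float64(14.3)), (np.float64(-21.7), np.float64(13.7)), (np.float64(-21.9), np.float64(13.5))]
   arm front -23.9 [(np.float64(-19.7), np.float64(9.9)), (np.float64(-21.6), np.float64(1.6)), (np.float64(-21.5), np.float64(1.4)), (np.float64(-19.4), np.float64(6.2)), (np.float64(-20.0), np.float64(6.0)), (np.float64(-19.5), np.float64(9.0)), (np.float64(-20.0), np.float64(10.0)), (np.float64(-21.9), np.float64(10.7))]
14.2 tongue front -87.4 [(np.float64(-19.9), np.float64(15.5)), (np.float64(-20.0), np.float64(15.6)), (np.float64(-20.5), np.float64(15.3)), (np.float64(-20.8), np.float64(14.5)), (np.float64(-21.2), np.float64(14.3))]
   arm front -24.0 [(np.float64(-19.5), np.float64(10.2)), (np.float64(-21.5), np.float64(1.8)), (np.float64(-21.0), np.float64(1.2)), (np.float64(-19.7), np.float64(5.9)), (np.float64(-20.5), np.float64(5.6)), (np.float64(-20.1), np.float64(8.4)), (np.float64(-20.8), np.float64(9.2)), (np.float64(-23.0), np.float64(9.6))]
15.2 tongue front -87.3 [(np.float64(-18.4), np.float64(16.9)), (np.float64(-19.4), np.float64(16.8)), (np.float64(-19.3), np.float64(16.3)), (np.float64(-19.9), np.float64(15.4)), (np.float64(-20.4), np.float64(15.0))]
   arm front -24.1 [(np.float64(-19.3), np.float64(10.6)), (np.float64(-21.5), np.float64(2.0)), (np.float64(-21.0), np.float64(1.1)), (np.float64(-19.9), np.float64(5.7)), (np.float64(-21.0), np.float64(5.2)), (np.float64(-20.8), np.float64(7.7)), (np.float64(-21.5), np.float64(8.4)), (np.float64(-24.0), np.float64(8.6))]
knob top 0.14069706834506163
1158 ((598.822998046875, 98.50709533691406), (63.787078857421875, 13.524381637573242), 7.757407188415527)
```

Press axis ≈ (0.599, 0.0987), from the knob centre and tongue agreeing within 1 mm, with yaw ≈ 13.1°. The knob bar is at about 7.8°. The block is held level, its underside 20 mm below the TCP and its centre 45 mm ahead. I'll move to the point 180 mm in front of the axis.

Request:
servo_tool([
  [[45,-0.01,0.015,0,-0.5],[45,-0.018,0.025,0,-0.5],[45,-0.018,0.025,0,-0.5],[45,-0.018,0.025,0,-0.5],[45,-0.018,0.025,0,0],[45,-0.018,0.025,0,0],[45,-0.012,0.015,0,0],[45,-0.006,0.007,0,0]],
])

```text
time: 6.7
tool_pos: [0.4225, 0.0596, 0.2833]
tool_rot: [-0.0, 0.993, 0.115, 0.0]
contact_force: [-0.2, -0.6, -1.3]
gripper_width: 0.573
grasp_force: 63.8
```

Request:
servo_tool([
  [[45,0,0,-0.03,0],[45,0,0,-0.045,0],[45,0,0,-0.045,0],[45,0,0,-0.045,0],[45,0,0,-0.035,0],[45,0,0,-0.025,0],[45,0,0,-0.01,0],[45,0,0,0,0]],
])

```text
time: 7.5
tool_pos: [0.4226, 0.0581, 0.047]
tool_rot: [-0.0, 0.994, 0.114, -0.002]
contact_force: [0.5, -0.2, -1.6]
gripper_width: 0.575
grasp_force: 63.8
```

Run:
```python
from h import *
s=manip.state(); print(s['tool_pos'],s['tool_rot'],s['contact_force'],s['ft_torque'])
f=cam('wrist'); P=cloud(f).reshape(-1,3); pickle.dump(f,open('w4.pkl','wb')); save(f,'w4.png')
A=np.array([.599,.0987,0]); y=np.radians(13.1); Rz=np.array([[np.cos(y),-np.sin(y),0],[np.sin(y),np.cos(y),0],[0,0,1]])
Q=(P-A)@Rz
k=(abs(Q[:,1])<.04)&(Q[:,0]<-.03)&(Q[:,0]>-.25)&(Q[:,2]>.04)&(Q[:,2]<.054); B=Q[k]
print('block',len(B),B[:,0].max(),np.median(B[:,2]),cv2.minAreaRect((B[:,:2]*1000).astype(np.float32)))
for x in (-.1,-.08,-.06):
    b=B[abs(B[:,0]-x)<.005]; print(x,b[:,1].min(),b[:,1].max(),np.median(b[:,2])) if len(b) else 0
k=(abs(Q[:,1])<.06)&(Q[:,0]<.05)&(Q[:,0]>-.04)&(Q[:,2]>.022)&(Q[:,2]<.032);F=Q[k]
for x in (-.03,-.02,-.01,0,.01):
    b=F[abs(F[:,0]-x)<.004]
    L=b[b[:,1]>0][:,1];Rr=b[b[:,1]<0][:,1]
    print('fence',x,[ (round(g.min(),4),round(g.max(),4)) for g in (L,Rr) if len(g)])
```

```text
[0.42264503 0.05808931 0.04704823] [-1.78972478e-04  9.93526195e-01  1.13592182e-01 -1.57605907e-03] [ 0.48353997 -0.24228942 -1.59678158] [-0.05642463  0.04867358  0.00962637]
block 437 -0.16877535215492082 0.04895487426210379 ((-171.54238891601562, -1.7420921325683594), (75.81257629394531, 5.582667827606201), 89.95184326171875)
fence -0.03 []
fence -0.02 []
fence -0.01 []
fence 0 []
fence 0.01 []
```

View pics/w4.png

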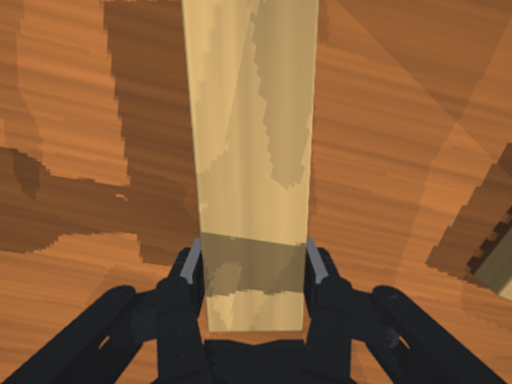

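The wrist view shows the block held straight, at columns 185–318 at the top edge; the press itself lies just out of view ahead. Lowering gently onto the tongue.

Request:
servo_tool([
  [[45,0,0,-0.006,0],[45,0,0,-0.004,0],[45,0,0,-0.002,0],[45,0,0,-0.001,0],[45,0,0,-0.001,0],[45,0,0,-0.0005,0],[45,0,0,0,0],[45,0,0,0,0]],
])

```text
time: 8.35
tool_pos: [0.4237, 0.0582, 0.0339]
tool_rot: [-0.0, 0.994, 0.114, 0.0]
contact_force: [-0.1, -0.5, -0.4]
gripper_width: 0.57
grasp_force: 63.8
```

Request:
servo_tool([
  [[45,0,0,-0.0005,0],[45,0,0,-0.0005,0],[45,0,0,-0.0005,0],[45,0,0,0,0],[45,0,0,0,0],[45,0,0,0,0],[45,0,0,0,0],[45,0,0,0,0]],
])

```text
time: 9.15
tool_pos: [0.4237, 0.0582, 0.0323]
tool_rot: [-0.0, 0.994, 0.114, 0.0]
contact_force: [-1.1, -1.0, -0.4]
gripper_width: 0.576
grasp_force: 63.9
```

Request:
servo_tool([
  [[45,0,0,-0.0005,0],[45,0.0039,0.0009,-0.0003,0],[45,0.0039,0.0009,0,0],[45,0.0039,0.0009,0,0],[45,0.0039,0.0009,0,0],[45,0.0039,0.0009,0,0],[45,0.0039,0.0009,0,0],[45,0,0,0,0]],
])

```text
time: 9.95
tool_pos: [0.4481, 0.0637, 0.0318]
tool_rot: [-0.0, 0.994, 0.114, 0.001]
contact_force: [1.5, 0.1, -0.1]
gripper_width: 0.574
grasp_force: 64.3
```

Request:
servo_tool([
  [[45,0.0029,0.0007,0,0],[45,0.0029,0.0007,0,0],[45,0.0029,0.0007,0,0],[45,0.0029,0.0007,0,0],[45,0.0029,0.0007,0,0],[45,0.0029,0.0007,0,0],[45,0.0029,0.0007,0,0],[45,0,0,0,0]],
])

```text
time: 10.75
tool_pos: [0.4678, 0.0685, 0.0319]
tool_rot: [0.0, 0.994, 0.114, 0.0]
contact_force: [-1.9, -0.4, 4.4]
gripper_width: 0.571
grasp_force: 64.6
```

Request:
servo_tool([
  [[45,0.0029,0.0007,0,0],[45,0.0029,0.0007,0,0],[45,0.0029,0.0007,0,0],[45,0.0029,0.0007,0,0],[45,0.0029,0.0007,0,0],[45,0.0029,0.0007,0,0],[45,0.0029,0.0007,0,0],[45,0,0,0,0]],
])

```text
time: 11.55
tool_pos: [0.4879, 0.0734, 0.032]
tool_rot: [0.0, 0.994, 0.114, -0.0]
contact_force: [-3.3, -1.4, 6.7]
gripper_width: 0.574
grasp_force: 64.6
```

Request:
servo_tool([
  [[45,0.0029,0.0007,0,0],[45,0.0029,0.0007,0,0],[45,0.0029,0.0007,0,0],[45,0.0029,0.0007,0,0],[45,0.0029,0.0007,0,0],[45,0.0019,0.0004,0,0],[45,0,0,0,0],[45,0,0,0,0]],
])

```text
time: 12.35
tool_pos: [0.504, 0.0772, 0.0321]
tool_rot: [0.0, 0.994, 0.114, -0.0]
contact_force: [-4.1, -1.6, 6.8]
gripper_width: 0.574
grasp_force: 64.9
```

Request:
servo_tool([
  [[45,0.001,0.0002,0,0],[45,0.001,0.0002,0,0],[45,0.001,0.0002,0,0],[45,0.001,0.0002,0,0],[45,0,0,0,0],[45,0,0,0,0],[45,0,0,0,0],[45,0,0,0,0]],
])

```text
time: 13.15
tool_pos: [0.5076, 0.0779, 0.0321]
tool_rot: [0.0, 0.994, 0.114, -0.001]
contact_force: [-6.1, -1.4, 8.7]
gripper_width: 0.573
grasp_force: 65.1
```

Request:
servo_tool([
  [[45,0.0005,0.0001,0,0],[45,0.0005,0.0001,0,0],[45,0.0005,0.0001,0,0],[45,0.0005,0.0001,0,0],[45,0.0005,0.0001,0,0],[45,0,0,0,0],[45,0,0,0,0],[45,0,0,0,0]],
])

```text
time: 13.95
tool_pos: [0.5098, 0.0785, 0.0321]
tool_rot: [0.0, 0.994, 0.114, -0.001]
contact_force: [-7.3, -0.5, 10.1]
gripper_width: 0.57
grasp_force: 65.2
```

Request:
servo_tool([
  [[45,0.0005,0.0001,0,0],[45,0.0005,0.0001,0,0],[45,0.0005,0.0001,0,0],[45,0.0005,0.0001,0,0],[45,0,0,0,0],[45,0,0,0,0],[45,0,0,0,0],[45,0,0,0,0]],
])

```text
time: 14.75
tool_pos: [0.5108, 0.0787, 0.0321]
tool_rot: [0.0, 0.993, 0.114, -0.003]
contact_force: [-12.7, -1.8, 14.3]
gripper_width: 0.57
grasp_force: 65.8
```

Request:
servo_tool([
  [[45,0.0005,0.0001,0,0],[45,0.0005,0.0001,0,0],[45,0,0,0,0],[45,0,0,0,0],[45,0,0,0,0],[45,0,0,0,0],[45,0,0,0,0],[45,0,0,0,0]],
])

```text
time: 15.55
tool_pos: [0.5108, 0.0787, 0.0321]
tool_rot: [0.0, 0.993, 0.114, -0.004]
contact_force: [-16.4, -2.7, 18.6]
gripper_width: 0.574
grasp_force: 66.2
```

Stalled at the stop at 16 N, at the expected tool position (90.4 mm in front of the axis, expected 90). Releasing, raising and checking.

Request:
servo_tool([
  [[100,0,0,0,0],[100,0,0,0,0],[100,0,0,0,0],[100,0,0,0,0],[100,0,0,0.01,0],[100,0,0,0.03,0],[100,0,0,0.045,0],[100,0,0,0.045,0]],
])

```text
time: 16.35
tool_pos: [0.513, 0.0792, 0.1629]
tool_rot: [-0.0, 0.994, 0.114, -0.001]
contact_force: [2.4, -0.8, 0.5]
gripper_width: 1.0
grasp_force: 0.0
```

Request:
servo_tool([
  [[100,-0.01,-0.02,0.045,8],[100,-0.01,-0.03,0.035,8],[100,0,-0.03,0.02,8],[100,0,-0.02,0,8],[100,0,-0.01,0,8],[100,0,0,0,8],[100,0,0,0,8],[100,0,0,0,0]],
])

```text
time: 17.15
tool_pos: [0.4936, -0.0308, 0.262]
tool_rot: [0.0, 0.824, 0.567, 0.0]
contact_force: [-0.5, -0.2, 0.2]
gripper_width: 1.001
grasp_force: 0.0
```

Run:
```python
from h import *
f=cam('wrist'); pickle.dump(f,open('w5.pkl','wb')); save(f,'w5.png')
s=manip.state(); print(s['tool_pos'],s['tool_rot'],s['gripper_width'],s['contact_force'],s['ft_torque'],s['joint_pos'])
P=cloud(f).reshape(-1,3)
k=(P[:,2]>.038)&(P[:,2]<.047)&(P[:,0]<.62)&(P[:,0]>.44)&(P[:,1]>0)&(P[:,1]<.16)
B=P[k]; print('block top',k.sum(),np.median(B[:,2]),cv2.minAreaRect((B[:,:2]*1000).astype(np.float32)))
y=np.radians(13.1);Rz=np.array([[np.cos(y),-np.sin(y),0],[np.sin(y),np.cos(y),0],[0,0,1]]); Q=(B-[.599,.0987,0])@Rz
for a in (-.12,-.1,-.08,-.06,-.04):
    b=Q[abs(Q[:,0]-a)<.006]; print(a,len(b) and (b[:,1].min(),b[:,1].max(),np.median(b[:,2])))
print('rear',np.percentile(Q[:,0],[0,1]))
K=P[(P[:,2]>.136)&(P[:,2]<.146)&(P[:,0]>.54)&(P[:,0]<.66)&(P[:,1]>.04)&(P[:,1]<.16)]; print('knob',len(K),cv2.minAreaRect((K[:,:2]*1000).astype(np.float32)),np.median(K[:,2]))
```

```text
[ 0.49361292 -0.03074716  0.26187727] [2.56674495e-04 8.24675505e-01 5.65606027e-01 2.61147254e-04] 1.0009106708669253 [ 0.74485684 -0.10975726  0.01963757] [-0.0068997  -0.06452561 -0.01650463] [-2.12822488e-01 -2.77130178e-01  1.88914925e+00  2.72824506e-05
  1.52884175e+00  1.55636742e-01]
block top 5164 0.04241760340852163 ((546.9014892578125, 85.53386688232422), (143.2664794921875, 50.51158142089844), 13.702248573303223)
-0.12 (np.float64(-0.026854377077251336), np.float64(0.022893592183929033), np.float64(0.04231906663571733))
-0.1 (np.float64(-0.02666054608479202), np.float64(0.0229569639629518), np.float64(0.04240149726765696))
-0.08 (np.float64(-0.02656189638244222), np.float64(0.02292979335776991), np.float64(0.04240593464687936))
-0.06 (np.float64(-0.026281413542845397), np.float64(0.023323264646659132), np.float64(0.042432114728949866))
-0.04 (np.float64(-0.026155257977899204), np.float64(0.023978022920523232), np.float64(0.04241082173309821))
rear [-0.12551624 -0.12388849]
knob 308 ((577.9710083007812, 92.13806915283203), (9.951382637023926, 24.591808319091797), 69.59983825683594) 0.13943086970486282
```

View pics/w5.png

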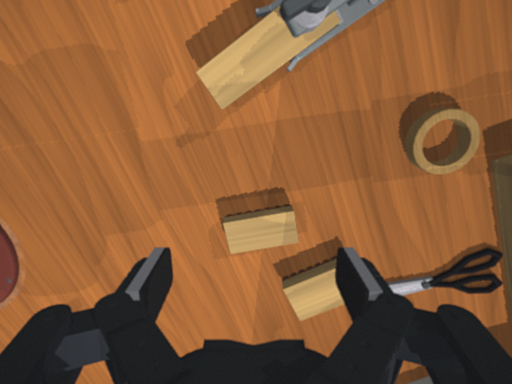

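The view shows the block at the top, (225,100) to (330,30), lying in the channel with the short and wide blocks undisturbed. The measured rear end is 125 mm in front of the axis, with its top level at 42.4 mm, so it is home. Next I'll go above the knob with the tool at yaw ≈188°, which leaves the last joint room to turn clockwise.

Request:
servo_tool([
  [[100,0.0075,0.009,0.001,8.5],[100,0.0075,0.009,0.001,8.5],[100,0.0075,0.009,0.001,8.5],[100,0.0075,0.009,0.001,8.5],[100,0.0075,0.009,0.001,8.5],[100,0.0075,0.009,0.001,8.5],[100,0.0075,0.009,0.001,8.5],[100,0.0075,0.009,0.001,8.5]],
])

```text
time: 18.0
tool_pos: [0.5539, 0.0419, 0.2696]
tool_rot: [0.0, 0.364, 0.931, 0.0]
contact_force: [-0.1, 0.1, -0.2]
gripper_width: 0.999
grasp_force: 0.0
```

Request:
servo_tool([
  [[100,0.0075,0.01,0,8.5],[100,0.0075,0.01,0,8.5],[100,0.0075,0.01,0,8.5],[100,0.0075,0.01,0,8.5],[100,0.0075,0.01,0,8.5],[100,0.0075,0.007,0,8.5],[100,0,0,0,0],[100,0,0,0,0]],
])

```text
time: 18.8
tool_pos: [0.5984, 0.0983, 0.2693]
tool_rot: [-0.0, -0.068, 0.998, -0.0]
contact_force: [0.4, -0.3, 0.3]
gripper_width: 1.002
grasp_force: 0.0
```

```bash
cat > knob.py <<'E'
from h import *
f=cam('wrist'); pickle.dump(f,open('w6.pkl','wb'))
s=manip.state(); q=s['tool_rot']; print(s['tool_pos'],np.degrees(2*np.arctan2(q[2],q[1])),s['contact_force'],s['ft_torque'],s['joint_pos'][[0,5]])
P=cloud(f).reshape(-1,3)
k=(P[:,2]>.11)&(P[:,2]<.15)&(abs(P[:,0]-.599)<.05)&(abs(P[:,1]-.0987)<.05)
K=P[k]; t=np.percentile(K[:,2],95); K=K[K[:,2]>t-.003]
print('knob',len(K),t,cv2.minAreaRect((K[:,:2]*1000).astype(np.float32)))
E
python3 knob.py
```

```text
[0.5983399  0.09816936 0.26931421] 187.84385492467862 [-0.08405773  0.0972873   0.24010156] [ 0.04018953 -0.01585428 -0.01136325] [ 0.0400149 -1.667673 ]
knob 736 0.14084950252707054 ((598.4327392578125, 99.22756958007812), (62.15407943725586, 11.156266212463379), 7.655826568603516)
```

The knob centre is (598.5, 99) mm with the bar at 7.7°, and the two opposed views agree. Descending and pinching.

Request:
servo_tool([
  [[100,0,0.0005,-0.03,0],[100,0,0,-0.035,0],[100,0,0,-0.035,0],[100,0,0,-0.025,0],[100,0,0,-0.013,0],[100,0,0,-0.005,0],[60,0,0,0,0],[30,0,0,0,0]],
])

```text
time: 19.65
tool_pos: [0.5997, 0.0988, 0.1282]
tool_rot: [0.002, -0.07, 0.998, -0.0]
contact_force: [0.6, 0.0, 0.1]
gripper_width: 0.693
grasp_force: 0.0
```

Request:
servo_tool([
  [[0,0,0,0,0],[0,0,0,0,0],[0,0,0,0,0],[0,0,0,0,0],[0,0,0,0,0],[0,0,0,0,0],[0,0,0,0,0],[0,0,0,0,0]],
])

```text
time: 20.45
tool_pos: [0.5988, 0.1012, 0.1275]
tool_rot: [0.001, -0.07, 0.998, 0.002]
contact_force: [-2.1, 7.9, 3.1]
gripper_width: 0.128
grasp_force: 61.7
```

```bash
cat > st.py <<'E'
from h import *
for i in range(1):
    s=manip.state(); q=s['tool_rot']; print(np.round(s['tool_pos'],4),round(np.degrees(2*np.arctan2(q[2],q[1])),2),np.round(s['contact_force'],1),np.round(s['ft_torque'],3),round(s['gripper_width'],3),round(s['joint_efforts'][5],3),round(s['time'],2))
E
python3 st.py
```

```text
[0.5988 0.1012 0.1275] 188.07 [-2.1  7.9  3.1] [ 1.12   0.219 -0.11 ] 0.128 -0.068 20.45
```

Pinched; the 8 N sideways force in y means the knob sits about 2.5 mm further over. I'll null that before twisting.

Request:
servo_tool([
  [[0,0,0.001,0,0],[0,0,0.001,0,0],[0,0,0.0005,0,0],[0,0,0,0,0],[0,0,0,0,0],[0,0,0,0,0],[0,0,0,0,0],[0,0,0,0,0]],
])

```text
time: 21.25
tool_pos: [0.5988, 0.1013, 0.1274]
tool_rot: [0.0, -0.07, 0.998, 0.0]
contact_force: [-3.1, 1.4, 6.1]
gripper_width: 0.129
grasp_force: 62.1
```

```bash
python3 st.py
```

```text
[0.5988 0.1013 0.1274] 188.04 [-3.1  1.4  6.1] [ 0.274  0.534 -0.071] 0.129 -0.038 21.25
```

Request:
servo_tool([
  [[0,0,0,-0.0001,-2],[0,0,0,-0.0001,-2],[0,0,0,-0.0001,-2],[0,0,0,-0.0001,-2],[0,0,0,-0.0001,-2],[0,0,0,-0.0001,-2],[0,0,0,-0.0001,-2],[0,0,0,-0.0001,-2]],
])

```text
time: 22.05
tool_pos: [0.5988, 0.1013, 0.1266]
tool_rot: [0.0, 0.07, 0.998, -0.0]
contact_force: [-2.3, 1.2, 5.4]
gripper_width: 0.124
grasp_force: 62.1
```

```bash
python3 st.py
```

```text
[0.5988 0.1013 0.1266] 172.0 [-2.3  1.2  5.4] [0.149 0.523 0.15 ] 0.124 -0.111 22.05
```

```bash
cat > st.py <<'E'
from h import *
def rd():
    s=manip.state(); q=s['tool_rot']
    return [s['time'],np.degrees(2*np.arctan2(q[2],q[1]))%360,s['ft_torque'][2],s['joint_efforts'][5],*s['contact_force'],s['tool_pos'][2]]
L=[rd()]
for i in range(3): grab_frame('wrist'); L.append(rd())
open('log.txt','a').write('\n'.join(' '.join(f'{v:.4f}' for v in r) for r in L)+'\n\n')
print(np.round(L[0],3),'| still',np.round(np.mean(L[1:],0)[1:4],3))
E
echo
```

```text
(no output)
```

Request:
servo_tool([
  [[0,0,0,-6e-05,-1],[0,0,0,-6e-05,-1],[0,0,0,-6e-05,-1],[0,0,0,-6e-05,-1],[0,0,0,-6e-05,-1],[0,0,0,-6e-05,-1],[0,0,0,-6e-05,-1],[0,0,0,-6e-05,-1]],
])

```text
time: 22.85
tool_pos: [0.5988, 0.1012, 0.1261]
tool_rot: [0.0, 0.139, 0.99, -0.0]
contact_force: [-2.9, 1.0, 5.6]
gripper_width: 0.128
grasp_force: 62.1
```

```bash
python3 st.py
```

```text
[ 2.28500e+01  1.64046e+02  2.10000e-01  3.10000e-02 -2.87600e+00
  9.93000e-01  5.56500e+00  1.26000e-01] | still [1.64045e+02 1.04000e-01 1.63000e-01]
```

Request:
servo_tool([
  [[0,0,0,-6e-05,-1],[0,0,0,-6e-05,-1],[0,0,0,-6e-05,-1],[0,0,0,-6e-05,-1],[0,0,0,-6e-05,-1],[0,0,0,-6e-05,-1],[0,0,0,-6e-05,-1],[0,0,0,-6e-05,-1]],
])

```text
time: 23.8
tool_pos: [0.5988, 0.1012, 0.1257]
tool_rot: [0.0, 0.208, 0.978, -0.0]
contact_force: [-3.1, 1.7, 6.8]
gripper_width: 0.126
grasp_force: 62.2
```

```bash
python3 st.py
```

```text
[ 2.38000e+01  1.56044e+02  1.77000e-01  3.10000e-02 -3.05100e+00
  1.65400e+00  6.81700e+00  1.26000e-01] | still [1.56046e+02 1.37000e-01 1.63000e-01]
```

Request:
servo_tool([
  [[0,0,0,-6e-05,-1],[0,0,0,-6e-05,-1],[0,0,0,-6e-05,-1],[0,0,0,-6e-05,-1],[0,0,0,-6e-05,-1],[0,0,0,-6e-05,-1],[0,0,0,-6e-05,-1],[0,0,0,-6e-05,-1]],
])

```text
time: 24.75
tool_pos: [0.5987, 0.1011, 0.1252]
tool_rot: [0.0, 0.275, 0.961, -0.0]
contact_force: [-2.7, 0.1, 6.6]
gripper_width: 0.124
grasp_force: 62.2
```

```bash
python3 st.py
```

```text
[ 2.47500e+01  1.48043e+02  2.03000e-01  3.10000e-02 -2.71200e+00
  1.14000e-01  6.64700e+00  1.25000e-01] | still [1.48048e+02 1.10000e-01 1.63000e-01]
```

Joint 6's effort is a clean signal (0.031 moving, 0.163 still, repeatable). After 40° of turning there is no touch yet, so I'll continue.

Request:
servo_tool([
  [[0,0,0,-6e-05,-1],[0,0,0,-6e-05,-1],[0,0,0,-6e-05,-1],[0,0,0,-6e-05,-1],[0,0,0,-6e-05,-1],[0,0,0,-6e-05,-1],[0,0,0,-6e-05,-1],[0,0,0,-6e-05,-1]],
])

```text
time: 25.7
tool_pos: [0.5987, 0.1011, 0.1247]
tool_rot: [0.0, 0.342, 0.94, -0.0]
contact_force: [-3.8, -0.1, 6.6]
gripper_width: 0.125
grasp_force: 62.2
```

```bash
python3 st.py
```

```text
[ 2.57000e+01  1.40044e+02  1.41000e-01  3.00000e-02 -3.83700e+00
 -1.14000e-01  6.58000e+00  1.25000e-01] | still [1.40046e+02 1.31000e-01 1.62000e-01]
```

Request:
servo_tool([
  [[0,0,0,-6e-05,-1],[0,0,0,-6e-05,-1],[0,0,0,-6e-05,-1],[0,0,0,-6e-05,-1],[0,0,0,-6e-05,-1],[0,0,0,-6e-05,-1],[0,0,0,-6e-05,-1],[0,0,0,-6e-05,-1]],
])

```text
time: 26.65
tool_pos: [0.5987, 0.101, 0.1243]
tool_rot: [0.0, 0.406, 0.914, -0.0]
contact_force: [-3.9, 1.0, 7.3]
gripper_width: 0.128
grasp_force: 62.3
```

```bash
python3 st.py
```

```text
[ 2.66500e+01  1.32039e+02  1.70000e-01  3.00000e-02 -3.86300e+00
  1.01000e+00  7.29000e+00  1.24000e-01] | still [1.32046e+02 1.13000e-01 1.62000e-01]
```

Request:
servo_tool([
  [[0,0,0,-6e-05,-1],[0,0,0,-6e-05,-1],[0,0,0,-6e-05,-1],[0,0,0,-6e-05,-1],[0,0,0,-6e-05,-1],[0,0,0,-6e-05,-1],[0,0,0,-6e-05,-1],[0,0,0,-6e-05,-1]],
])

```text
time: 27.6
tool_pos: [0.5987, 0.101, 0.1239]
tool_rot: [0.0, 0.469, 0.883, -0.0]
contact_force: [-3.7, 0.1, 7.7]
gripper_width: 0.131
grasp_force: 62.3
```

```bash
python3 st.py
```

```text
[ 2.76000e+01  1.24047e+02  1.92000e-01  2.90000e-02 -3.70700e+00
  7.80000e-02  7.66900e+00  1.24000e-01] | still [1.24048e+02 1.08000e-01 1.61000e-01]
```

Request:
servo_tool([
  [[0,0,0,-6e-05,-1],[0,0,0,-6e-05,-1],[0,0,0,-6e-05,-1],[0,0,0,-6e-05,-1],[0,0,0,-6e-05,-1],[0,0,0,-6e-05,-1],[0,0,0,-6e-05,-1],[0,0,0,-6e-05,-1]],
])

```text
time: 28.55
tool_pos: [0.5986, 0.101, 0.1234]
tool_rot: [0.0, 0.53, 0.848, -0.0]
contact_force: [-4.2, -0.3, 6.9]
gripper_width: 0.128
grasp_force: 62.3
```

```bash
python3 st.py
```

```text
[ 2.85500e+01  1.16043e+02  1.73000e-01  2.80000e-02 -4.24200e+00
 -3.21000e-01  6.94600e+00  1.23000e-01] | still [1.16046e+02 1.06000e-01 1.60000e-01]
```

Request:
servo_tool([
  [[0,0,0,-6e-05,-1],[0,0,0,-6e-05,-1],[0,0,0,-6e-05,-1],[0,0,0,-6e-05,-1],[0,0,0,-6e-05,-1],[0,0,0,-6e-05,-1],[0,0,0,-6e-05,-1],[0,0,0,-6e-05,-1]],
])

```text
time: 29.5
tool_pos: [0.5986, 0.101, 0.123]
tool_rot: [0.0, 0.587, 0.809, -0.0]
contact_force: [-4.5, 0.6, 7.2]
gripper_width: 0.127
grasp_force: 62.4
```

```bash
python3 st.py
```

```text
[ 2.95000e+01  1.08046e+02  1.49000e-01  2.80000e-02 -4.48300e+00
  6.29000e-01  7.18700e+00  1.23000e-01] | still [108.045   0.129   0.159]
```

Request:
servo_tool([
  [[0,0,0,-6e-05,-1],[0,0,0,-6e-05,-1],[0,0,0,-6e-05,-1],[0,0,0,-6e-05,-1],[0,0,0,-6e-05,-1],[0,0,0,-6e-05,-1],[0,0,0,-6e-05,-1],[0,0,0,-6e-05,-1]],
])

```text
time: 30.45
tool_pos: [0.5985, 0.1009, 0.1226]
tool_rot: [0.0, 0.642, 0.766, -0.001]
contact_force: [-5.1, 0.2, 8.2]
gripper_width: 0.13
grasp_force: 62.5
```

```bash
python3 st.py
```

```text
[ 3.04500e+01  1.00046e+02  2.06000e-01  5.00000e-02 -5.06900e+00
  2.33000e-01  8.24100e+00  1.23000e-01] | still [100.051   0.104   0.173]
```

Effort jumped from 0.028 to 0.050 between yaw 108° and 100°, which is the likely touch. I'll confirm the slope.

Request:
servo_tool([
  [[0,0,0,-6e-05,-1],[0,0,0,-6e-05,-1],[0,0,0,-6e-05,-1],[0,0,0,-6e-05,-1],[0,0,0,-6e-05,-1],[0,0,0,-6e-05,-1],[0,0,0,-6e-05,-1],[0,0,0,-6e-05,-1]],
])

```text
time: 31.4
tool_pos: [0.5985, 0.1009, 0.1222]
tool_rot: [0.0, 0.694, 0.72, -0.001]
contact_force: [-6.1, 0.4, 7.7]
gripper_width: 0.127
grasp_force: 62.5
```

```bash
python3 st.py
```

```text
[ 3.1400e+01  9.2053e+01  1.8200e-01  7.9000e-02 -6.1010e+00  4.2700e-01
  7.6840e+00  1.2200e-01] | still [92.056  0.122  0.199]
```

Request:
servo_tool([
  [[0,0,0,-6e-05,-1],[0,0,0,-6e-05,-1],[0,0,0,-6e-05,-1],[0,0,0,-6e-05,-1],[0,0,0,-6e-05,-1],[0,0,0,-6e-05,-1],[0,0,0,-6e-05,-1],[0,0,0,-6e-05,-1]],
])

```text
time: 32.35
tool_pos: [0.5984, 0.101, 0.1218]
tool_rot: [0.0, 0.743, 0.67, -0.001]
contact_force: [-6.2, 0.0, 10.3]
gripper_width: 0.132
grasp_force: 62.6
```

```bash
python3 st.py
```

```text
[ 3.2350e+01  8.4061e+01  1.8200e-01  1.0600e-01 -6.2240e+00  3.4000e-02
  1.0301e+01  1.2200e-01] | still [84.061  0.148  0.227]
```

Request:
servo_tool([
  [[0,0,0,-6e-05,-1],[0,0,0,-6e-05,-1],[0,0,0,-6e-05,-1],[0,0,0,-6e-05,-1],[0,0,0,-6e-05,-1],[0,0,0,-6e-05,-1],[0,0,0,-6e-05,-1],[0,0,0,-6e-05,-1]],
])

```text
time: 33.3
tool_pos: [0.5984, 0.101, 0.1214]
tool_rot: [0.0, 0.788, 0.616, -0.001]
contact_force: [-7.1, -0.1, 9.8]
gripper_width: 0.127
grasp_force: 62.7
```

```bash
python3 st.py
```

```text
[33.3   76.064  0.273  0.132 -7.074 -0.084  9.832  0.121] | still [76.069  0.219  0.261]
```

A clean linear climb of about 0.31 N m per quarter turn; extrapolated back, the touch is at yaw ≈106°. The quarter turn therefore ends at yaw ≈16°, 60° more.

Request:
servo_tool([
  [[0,-0.0005,0,-8e-05,-1.5],[0,-0.0005,0,-8e-05,-1.5],[0,0,0,-8e-05,-1.5],[0,0,0,-8e-05,-1.5],[0,0,0,-8e-05,-1.5],[0,0,0,-8e-05,-1.5],[0,0,0,-8e-05,-1.5],[0,0,0,-8e-05,-1.5]],
])

```text
time: 34.25
tool_pos: [0.5983, 0.101, 0.1209]
tool_rot: [0.001, 0.848, 0.53, 0.0]
contact_force: [-3.0, -0.1, 8.1]
gripper_width: 0.128
grasp_force: 62.4
```

```bash
python3 st.py
```

```text
[ 3.4250e+01  6.4046e+01  2.8800e-01  1.0300e-01 -2.9920e+00 -6.4000e-02
  8.0990e+00  1.2100e-01] | still [64.055  0.224  0.305]
```

Request:
servo_tool([
  [[0,0,0,-8e-05,-1.5],[0,0,0,-8e-05,-1.5],[0,0,0,-8e-05,-1.5],[0,0,0,-8e-05,-1.5],[0,0,0,-8e-05,-1.5],[0,0,0,-8e-05,-1.5],[0,0,0,-8e-05,-1.5],[0,0,0,-8e-05,-1.5]],
])

```text
time: 35.2
tool_pos: [0.5982, 0.101, 0.1203]
tool_rot: [0.001, 0.899, 0.439, 0.0]
contact_force: [-4.0, 0.6, 8.3]
gripper_width: 0.126
grasp_force: 62.5
```

```bash
python3 st.py
```

```text
[35.2   52.053  0.272  0.137 -4.047  0.578  8.305  0.12 ] | still [52.063  0.262  0.339]
```

Request:
servo_tool([
  [[0,0,0,-8e-05,-1.5],[0,0,0,-8e-05,-1.5],[0,0,0,-8e-05,-1.5],[0,0,0,-8e-05,-1.5],[0,0,0,-8e-05,-1.5],[0,0,0,-8e-05,-1.5],[0,0,0,-8e-05,-1.5],[0,0,0,-8e-05,-1.5]],
])

```text
time: 36.15
tool_pos: [0.5981, 0.1011, 0.1197]
tool_rot: [0.001, 0.94, 0.343, 0.0]
contact_force: [-4.4, -0.2, 8.3]
gripper_width: 0.133
grasp_force: 62.6
```

```bash
python3 st.py
```

```text
[36.15  40.061  0.357  0.162 -4.411 -0.165  8.336  0.12 ] | still [40.07   0.315  0.385]
```

Request:
servo_tool([
  [[0,0,0,-8e-05,-1.5],[0,0,0,-8e-05,-1.5],[0,0,0,-8e-05,-1.5],[0,0,0,-8e-05,-1.5],[0,0,0,-8e-05,-1.5],[0,0,0,-8e-05,-1.5],[0,0,0,-8e-05,-1.5],[0,0,0,-8e-05,-1.5]],
])

```text
time: 37.1
tool_pos: [0.5981, 0.1012, 0.1192]
tool_rot: [0.0, 0.97, 0.243, 0.0]
contact_force: [-4.3, -0.0, 9.1]
gripper_width: 0.128
grasp_force: 62.8
```

```bash
python3 st.py
```

```text
[ 3.7100e+01  2.8069e+01  4.3700e-01  1.9500e-01 -4.2760e+00 -5.0000e-03
  9.1230e+00  1.1900e-01] | still [28.077  0.343  0.426]
```

Request:
servo_tool([
  [[0,0,0,-0.0001,-2],[0,0,0,-0.0001,-2],[0,0,0,-0.0001,-2],[0,0,0,-0.0001,-2],[0,0,0,-0.0001,-2],[0,0,0,-0.0001,-2],[0,0,0,0,0],[0,0,0,0,0]],
])

```text
time: 38.05
tool_pos: [0.5981, 0.1012, 0.1186]
tool_rot: [0.0, 0.99, 0.14, 0.0]
contact_force: [-3.7, 0.3, 9.4]
gripper_width: 0.126
grasp_force: 62.7
```

```bash
python3 st.py
python3 - <<'E'
import numpy as np
b=[np.array([list(map(float,l.split())) for l in g.split('\n')]) for g in open('log.txt').read().strip().split('\n\n')]
y=np.array([g[1:,1].mean() for g in b])[:-1];s=np.array([g[1:,3].mean() for g in b])[:-1];t=np.array([g[0,2] for g in b])[:-1]
for v,n in ((s,'effort still'),(t,'ft moving')):
    best=min((np.linalg.lstsq(np.c_[np.ones(len(y)),np.maximum(0,q-y)],v,rcond=None)[1][0],q) for q in np.arange(60,140,.5)); print(n,best)
E
```

```text
[38.05  16.102  0.239  0.26  -3.724  0.306  9.359  0.119] | still [16.101  0.275  0.257]
effort still (np.float64(7.359937403077713e-05), np.float64(103.0))
ft moving (np.float64(0.010338231773474293), np.float64(89.5))
```

At yaw 16°, 87–90° past the touch. Letting go and rising straight up.

Request:
servo_tool([
  [[70,0,0,0,0],[70,0,0,0,0],[70,0,0,0,0],[70,0,0,0,0],[70,0,0,0.01,0],[70,0,0,0.03,0],[70,0,0,0.04,0],[70,0,0,0.04,0]],
])

```text
time: 39.0
tool_pos: [0.5972, 0.1012, 0.238]
tool_rot: [0.0, 0.99, 0.14, -0.0]
contact_force: [0.8, -0.9, -0.3]
gripper_width: 0.699
grasp_force: 0.0
```

Request:
servo_tool([
  [[70,-0.03,-0.02,0.03,0],[70,-0.03,-0.02,0.02,0],[70,-0.03,-0.02,0,0],[70,-0.02,-0.01,0,0],[70,0,0,0,0],[70,0,0,0,0],[70,0,0,0,0],[70,0,0,0,0]],
])

```text
time: 39.8
tool_pos: [0.4882, 0.0317, 0.2864]
tool_rot: [-0.0, 0.99, 0.14, -0.0]
contact_force: [-0.4, 0.3, -0.0]
gripper_width: 0.699
grasp_force: 0.0
```

```bash
python3 knob.py
python3 - <<'E'
from h import *
f=pickle.load(open('w6.pkl','rb')); save(f,'w6.png')
P=cloud(f).reshape(-1,3); y=np.radians(13.1);Rz=np.array([[np.cos(y),-np.sin(y),0],[np.sin(y),np.cos(y),0],[0,0,1]])
Q=(P-[.599,.0987,0])@Rz; B=Q[(Q[:,2]>.038)&(Q[:,2]<.047)&(abs(Q[:,1])<.04)&(Q[:,0]>-.15)&(Q[:,0]<-.03)]
print('block rear',np.percentile(B[:,0],[0,1]),'z',np.median(B[:,2]),B[:,1].min(),B[:,1].max())
s=manip.state();print(s['time'],s['gripper_width'],s['contact_force'])
E
```

```text
[0.48809935 0.03166627 0.28628646] 16.094701791406308 [-0.42463548 -0.12060575  0.46442038] [ 0.02603804  0.02761568 -0.02057676] [-0.08753606  1.20235499]
knob 951 0.1320693275191767 ((599.0342407226562, 98.98030853271484), (63.654541015625, 11.702814102172852), 16.470142364501953)
block rear [-0.12555329 -0.12401551] z 0.04230740042841413 -0.026950006256138904 0.023705307871686006
39.85 0.7019569910129196 [-0.42463548 -0.12060575  0.46442038]
```

View pics/w6.png

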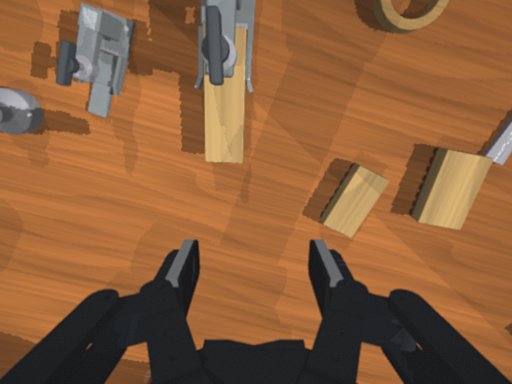

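The view shows the block home in the press, at (225,95) with its rear at (224,160), and the knob bar at (214,45). The gripper is open and clear, and the other things in view are undisturbed. The knob reads 16.5° and sank about 9 mm, and the block's rear is still 125 mm in front of the axis.

```bash
python3 -c "
from plant import manip
print(manip.job_done())"
```

```text
the job is handed in; nothing more can be done
None
```

The long block is fully home against the press stop, the knob was wound to the touch plus about a quarter turn (87–90° by my estimate) and released, nothing else was moved as far as I could see, and the job is handed in at about 40 s.

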